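# Set the strap cutter's fence to the index and clamp it

### The job

On the bench strap cutter, close the fence down to the set strap width: roll the knurled wheel with a fingertip until the pointer on the end of the fence lines up with the point of the index clip, then press the clamp lever fully down to lock it there. Move the fence only with its wheel, never by pushing on it, and leave the other things on the bench where they are.

Things in the scene. Friction and masses are not known exactly. Their poses are not given: they have to be found in the camera images.
- cutter: The bench strap cutter, screwed to the bench: grey bed plate 200 mm (x) by 300 mm (y), top 22 mm above the bench. Origin: centre of its underside, at bench level; z up; x from its front lip (nearer the robot) to its back; y from the blade post (at y -100 to -143 mm, up to 130 mm tall) to the wheel and the clamp lever.
- wheel_top (a point): Topmost point of the knurled steel wheel, 68 mm above the bench, at cutter x -45, y +55 mm. The wheel is 52 mm across, 16 mm wide, its axle level along the cutter's x. It stands 12 mm proud of the two steel cheeks, 6 mm thick and 2 mm off its sides. It turns with light friction (about 2 N at the rim) and stays where it is left.
- wheel (a joint): Angle of the wheel, rad, 0 to 5.83; grows as its top rolls towards the cutter's -y (to the blade). A pinion on its axle drives the fence's rack bar, which lies over the pinion: 1 rad moves the fence 12 mm the same way as the wheel's top, so 26 mm of rolling at the rim closes the gap 12 mm. Rolling back opens the gap.
- fence_pointer (a point): Tip of the dark pointer, 3 mm wide, on the front (-x) end of the fence, 27.5 mm above the bench, in line with the fence's working face. The fence is an aluminium angle 150 mm long (x), 49 mm high, 64 mm at its riser; its rack bar (8 mm wide at cutter x -10 mm, top 61 mm above the bench) reaches 200 mm in +y past the wheel and under the lever. Do not touch fence or rack.
- fence (a joint): Travel of the fence, m, 0 (gap to the blade 95 mm) to 0.07 (gap 25 mm); grows as it moves along the cutter's -y towards the blade.
- index: The index clip, a steel block 14 mm wide screwed fast on the front lip at the wanted width. Origin: its sharp point, 27.5 mm above the bench, 1.5 mm in front of the pointer's tip; axes parallel to the cutter's. The pointer lines up when it has the same position along the cutter's y as this point. At the start the pointer is always on its +y side.
- lever (a joint): Angle of the cam clamp lever, rad: 0 raised, 1.0 fully down. Level pivot along the cutter's y at cutter x -10, y +112 mm, 71.5 mm above the bench. The arm reaches to the cutter's -x, 40 degrees above level at 0, 17 below at 1.0. Starts within 0.15 of 0 and stays where left; from about 0.4 its cam bites on the rack bar, and down it clamps the fence.
- lever_tip (a point): Middle of the upper face of the lever's black finger pad (22 mm long, 18 wide, 9 thick), 60 mm from the pivot along the arm; moves with the lever, about 117 mm above the bench when raised and 62 mm fully down. Pressing it down takes some 2 N, rising near the end.
- wax_tin: bystander: aluminium tin, 50 mm across, 20 mm high, standing on the bed behind the wheel; origin at the centre of its underside.
- awl: bystander: awl with a wooden handle, 130 mm long, 26 mm thick, lying in front of the cutter; origin at bench level under its middle, x along it to the point.
- spool: bystander: wooden thread spool, 38 mm across, 46 mm high, standing beyond the wheel's end of the cutter; origin at the centre of its underside.
- glue_jar: bystander: jar, 60 mm across, 75 mm high, standing beyond the blade post; origin at the centre of its underside.
- pricking_iron: bystander: dark four-tooth pricking iron, 110 mm long, 10 mm high, lying in front of the cutter; origin at bench level under its middle.
- weight: bystander: steel weight, 56 mm across, 52 mm high with a knob; origin at the centre of its underside.
- mallet: bystander: mallet with a steel barrel head (40 mm across, 96 mm long) and a 210 mm handle, lying to the left; origin at bench level under its middle.

How it is judged:
By the outcome, as a careful person would: the job done as asked, in the order asked, and still so for the second after the job is handed in, with the robot touching nothing.
It also fails if it takes over 64 s, if anything falls off the work surface, if the arm or the gripper's body presses on something with over 40 N, if the wrist force passes 120 N, or if a joint passes its speed limit or range.

### The arm

A 6-joint arm with a two-finger parallel gripper is mounted at the origin on the work surface. World frame = base frame: x ahead of the robot, y to its left, z up, the work surface at z = 0. Lengths are in m, angles in rad, forces in N, time in s.
With the tool pointing down it reaches from about 0.225 to 0.725 m from the base axis. Payload 3.1 kg.
Tool frame: the origin (TCP) lies midway between the tips of the shut fingers; the grasp point (between the pads) lies 19 mm behind it; z points along the fingers, y is the line along which they close (so a half turn about z gives the same grasp; the last joint's range is limited). The gripper opens to 85 mm and grips with 20 to 120 N. Pads are 22 mm wide; open, the fingers measure 114 mm over their backs; the gripper's body (76 mm by 85 mm) begins 54 mm behind the grasp point. The pads swing forward as they close: fully open they stand 13 mm farther back than shut.
Start: joints at [-1.448, 0.048, 0.099, 1.622, 0, 1.443], TCP at [0.13, -0.509, 0.231] pointing down, gripper open.
Joint ranges: [-2.91, 2.91], [-0.99, 1.94], [-1.21, 1.42], [-2.12, 2.29], [-1.49, 1.47], [-3.14, 3.14]. Speed limits (rad/s): [2.79, 2.79, 3.14, 3.14, 3.14, 3.14].

### API

Orientations are given as [roll, pitch, yaw] about the fixed x, y, z axes, in that order (R = Rz(yaw) Ry(pitch) Rx(roll)).
In Python, from workcell import bot gives the robot as it stands.
- The arm moves only by the tool play_rows, never from a script. Its argument "increments" is a list of rows, each a list of 3 entries, a list of its own where there are three numbers: the shift along the world's x, y, z in units of 150 mm (1.0 is 150 mm), then the turn, a rotation vector about the world's x, y, z in units of 120 degrees (1.0 is 120 degrees), then the opening, from 0 (shut) to 1 (fully open). In form: [[[x, y, z], [wx, wy, wz], grip], ...]. A call has 1 to 20 rows; each row is the pose to reach, as a shift and turn from the pose commanded when the call began; what a row does not reach only later rows make up. A row lasts 1/10 s, in which the tool goes at most 50 mm and 8.59 degrees, less where a joint would pass 70% of its speed; a pose out of reach is approached as far as the arm can. A call with a number of a shift or a turn outside -1 to 1 is refused whole. A call with a gripper value outside its range is refused whole. The fingers move at their own pace and stop on an object; the grip force is fixed at half the most. Time passes only in rows, so rows that repeat a pose let the fingers close. It gives the time, the measured TCP pose, the force, the opening and the grip force at its end, in the units of the state.
- bot.get_obs(): the state, without advancing time (a new reading comes with each control period).
- bot.get_image(name): name is "scene" or "side" or "wrist"; returns a dict with "image" (400x640x3 uint8, red, green, blue), "fx", "fy", "cx", "cy" (pixels), "pose" (4x4, takes a point from camera to world coordinates). Camera axes: x right, y down, z forward; pixel columns grow to the right and rows downward; lengths in m; the calibration is good to about 2 mm. A picture is of the moment at which its call begins. There is no depth.
- bot.sign_off(): hands the job in; it is judged then, once.
Trained networks look in a picture, given as the dict that the camera call returned (one of the last four; its "shot" number tells which), for a name from the list of things; names that differ only in an ending like _2 or _b are one class to them, and where a whole thing is asked for, a point or a joint stands for the part that bears it (a point fixed in the world has none). Each returns a list of dicts, best first, with "confidence" (0 to 1); they miss things now and then, are a little off and sometimes report something else, mostly with a low value. They report only what shows in the picture. A call takes as long as a camera call.
- bot.silhouettes(picture, query): "mask" (400x640 bool, what is visible of it) and "box" ([left, top, right, bottom] in pixels, round what is visible of it).
The state is a dict: "time": time; "joints": joint angles; "qd": joint speeds; "tau": joint torques, N m; "tcp_pos": TCP position; "orientation": TCP orientation; "contact_force": force on the tool from outside, world axes, zero at the start; "ft_torque": the same for the moment, N m; "opening": finger opening in m; "grip_force": force on a finger pad.
Only numpy, scipy, OpenCV 4.12 (cv2) and the standard library are available. Lean on these libraries where they do the work, as an engineer would, in place of code of your own. Each camera call takes 0.05 s, during which the arm holds its last target. There are 200 camera calls.

## Working session

There is one attempt and no reset: what is moved stays moved. The work goes in short steps, Python scripts to look and compute and a tool call to move; the robot and the scene stay as the last step left them, time stands still between calls to the robot, and variables do not carry over. Pictures are saved under pics/ and viewed, at most 10 in all, crops included, and the job is handed in when it is done.

Besides the shell and the picture viewer there is one more tool, called after "Emit:" as name([rows], argument=value, ...), one row to a line, values as JSON. play_rows: Moves the arm, as the interface text tells. Its arguments: {"type":"object","properties":{"increments":{"type":"array"}},"required":["increments"]}

```bash
mkdir -p pics; ls
cat > h.py <<'E'
import numpy as np, cv2
from workcell import bot
def save(p,n,crop=None,s=1):
    im=p["image"][:,:,::-1]
    if crop: l,t,r,b=crop; im=im[t:b,l:r]
    if s!=1: im=cv2.resize(im,None,fx=s,fy=s,interpolation=cv2.INTER_CUBIC)
    cv2.imwrite("pics/"+n,im)
def proj(p,X):
    T=np.linalg.inv(p["pose"]);c=np.asarray(X,float).reshape(-1,3)@T[:3,:3].T+T[:3,3]
    return np.c_[c[:,0]/c[:,2]*p["fx"]+p["cx"],c[:,1]/c[:,2]*p["fy"]+p["cy"]]
def atz(p,u,v,z):
    d=p["pose"][:3,:3]@np.array([(u-p["cx"])/p["fx"],(v-p["cy"])/p["fy"],1]);o=p["pose"][:3,3]
    return o+d*(z-o[2])/d[2]
def tri(obs):
    A=[];b=[]
    for p,u,v in obs:
        d=p["pose"][:3,:3]@np.array([(u-p["cx"])/p["fx"],(v-p["cy"])/p["fy"],1]);d/=np.linalg.norm(d)
        P=np.eye(3)-np.outer(d,d);A.append(P);b.append(P@p["pose"][:3,3])
    X=np.linalg.lstsq(np.vstack(A),np.hstack(b),rcond=None)[0]
    return X
E
python3 - <<'E'
from h import *
print(bot.get_obs())
for n in ["scene","side"]:
    p=bot.get_image(n);save(p,n+"0.png");print(n,p["pose"].round(3).tolist(),p["fx"],p["cx"],p["cy"])
    for q in ["cutter","wheel","fence","index","lever","wax_tin","spool","lever_tip","fence_pointer","awl","pricking_iron"]:
        r=bot.silhouettes(p,q);print(q,[(x["confidence"],x["box"]) for x in r[:2]])
E
```

```text
pics
{'time': 0.0, 'joints': array([-1.44777513e+00,  4.87260082e-02,  9.75559910e-02,  1.62202414e+00,
       -6.60713907e-06,  1.44298902e+00]), 'qd': array([ 0.00059715, -0.00090091,  0.00032078,  0.00063743, -0.00168466,
       -0.00073942]), 'tau': array([-6.03319404e-04, -3.38778198e+01,  3.20017433e+01,  2.00805778e-02,
       -3.55057609e-04, -5.18768985e-06]), 'tcp_pos': array([ 0.13021181, -0.50793933,  0.23010908]), 'orientation': array([-3.13921354e+00, -2.99072623e-04,  2.50828156e-01]), 'contact_force': array([-0.38699239, -0.22013659, -0.05152763]), 'ft_torque': array([ 0.01393055, -0.00488665, -0.03282927]), 'grip_force': 0.0, 'opening': 0.08544113377114854}
scene [[0.876, 0.237, -0.419, 1.045], [0.481, -0.461, 0.746, -0.855], [-0.016, -0.855, -0.518, 0.71], [0.0, 0.0, 0.0, 1.0]] 477.46501696156 320.53601422323476 204.92919207777192
cutter [(0.84, [242.3, 203.4, 381.9, 331.4]), (0.57, [213.4, 267.1, 256.5, 277.9])]
wheel [(0.56, [304.5, 234.0, 324.6, 251.4])]
fence [(0.86, [279.5, 213.0, 347.9, 277.4])]
index [(0.59, [262.6, 258.0, 275.2, 264.0])]
lever [(0.6, [313.3,
[... 464 characters left out ...]
[-0.286, 0.673, -0.682, 0.764], [-0.006, -0.713, -0.701, 0.857], [0.0, 0.0, 0.0, 1.0]] 423.81686482008047 324.71989291524676 209.20056713695735
cutter [(0.9, [264.8, 137.2, 360.1, 241.5]), (0.65, [263.9, 226.7, 279.9, 247.7])]
wheel []
fence [(0.61, [288.2, 180.0, 342.7, 231.5])]
index [(0.49, [350.8, 185.5, 359.3, 192.9])]
lever []
wax_tin [(0.75, [279.1, 196.5, 298.2, 214.7])]
spool [(0.61, [265.4, 228.0, 276.2, 249.8]), (0.55, [293.5, 181.4, 342.1, 230.7])]
lever_tip [(0.65, [306.8, 198.6, 329.2, 208.4])]
fence_pointer [(0.82, [293.1, 180.6, 338.1, 229.5])]
awl [(0.64, [363.2, 201.3, 377.7, 221.1])]
pricking_iron [(0.65, [360.9, 183.7, 394.8, 192.7]), (0.51, [340.8, 131.7, 357.9, 152.3])]
```

Run:
```python
from h import *
p=bot.get_image("scene"); s=bot.get_image("side"); w=bot.get_image("wrist")
def c(b): return (b[0]+b[2])/2,(b[1]+b[3])/2
save(p,"s1.png",(200,170,400,340),4)
for n,a,b in [("index",[262.6,258,275.2,264],[350.8,185.5,359.3,192.9]),("tin",[341.9,243.7,366.8,260.7],[279.1,196.5,298.2,214.7]),("levtip",[314.7,202,334.4,221.1],[306.8,198.6,329.2,208.4]),("spool",[369.6,216.1,384.6,243.3],[265.4,228,276.2,249.8])]:
    print(n,tri([(p,*c(a)),(s,*c(b))]).round(3))
print(w["pose"].round(3).tolist(),w["fx"],w["cx"],w["cy"])
```

```text
index [ 0.504 -0.147  0.027]
tin [ 0.667 -0.026  0.028]
levtip [0.569 0.008 0.094]
spool [0.673 0.097 0.019]
[[0.248, -0.934, -0.256, 0.194], [-0.969, -0.239, -0.064, -0.493], [-0.001, 0.264, -0.965, 0.374], [0.0, 0.0, 0.0, 1.0]] 330.47232379624234 321.88375174959054 201.24210560819293
```

View pics/s1.png

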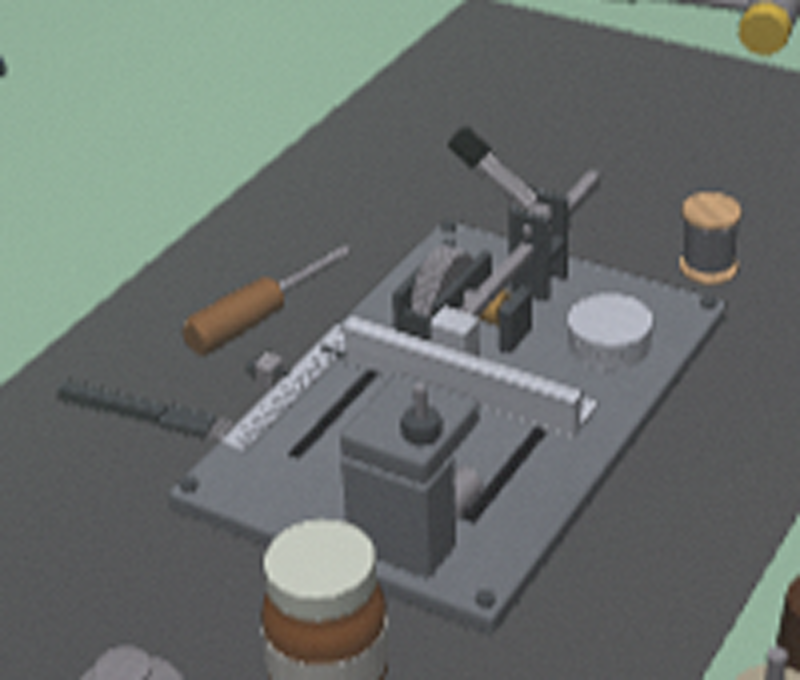

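The picture shows the cutter, with its bed corners at about crop (172,490), (495,615), (722,302) and (445,225). The wheel is near (440,280), the lever pad at (468,145) and the index clip at (268,365). The pointer is at the front end of the fence, about (335,345).

Run:
```python
from h import *
p=bot.get_image("scene")
C=[(190,483),(485,598),(710,300),(447,228)]
X=np.array([atz(p,200+u/4,170+v/4,.022) for u,v in C]);print(X.round(4).tolist(), X.mean(0))
for i in range(4): d=X[(i+1)%4]-X[i];print(np.linalg.norm(d),np.arctan2(d[1],d[0]))
for n,u,v,z in [("pad",468,145,.117),("wheel",440,255,.068),("index",268,360,.0275),("ptr",338,352,.0275)]: print(n,atz(p,200+u/4,170+v/4,z))
```

```text
[[0.5204, -0.2492, 0.022], [0.7019, -0.2501, 0.022], [0.7026, 0.0338, 0.022], [0.5214, 0.0284, 0.022]] [ 0.61159928 -0.10929086  0.022     ]
0.18154855656168933 -0.004999023747155214
0.2838639879323463 1.568315176247009
0.18130501380604494 -3.111941246640826
0.27758228489333675 -1.574489939917063
pad [ 0.560906   -0.01059886  0.117     ]
wheel [ 0.56693799 -0.05740971  0.068     ]
index [ 0.50128977 -0.14612395  0.0275    ]
ptr [ 0.5333579  -0.12084195  0.0275    ]
```

Emit:
play_rows([
  [[0.97,0.9,0],[0,0,0.46],0],
  [[0.97,0.9,0],[0,0,0.46],0],
  [[0.97,0.9,0],[0,0,0.46],0],
  [[0.97,0.9,0],[0,0,0.46],0],
  [[0.97,0.9,0],[0,0,0.46],0],
  [[0.97,0.9,0],[0,0,0.46],0],
  [[0.97,0.9,0],[0,0,0.46],0],
  [[0.97,0.9,0],[0,0,0.46],0],
  [[0.97,0.9,0],[0,0,0.46],0],
])

```text
time: 2.3
tcp_pos: [0.2757, -0.3736, 0.2313]
orientation: [3.142, 0.0, 1.213]
contact_force: [0.6, -1.7, -0.4]
opening: 0.0001
grip_force: 0.0
```

Emit:
play_rows([
  [[0.97,0.9,0],[0,0,0.46],0],
  [[0.97,0.9,0],[0,0,0.46],0],
  [[0.97,0.9,0],[0,0,0.46],0],
  [[0.97,0.9,0],[0,0,0.46],0],
  [[0.97,0.9,0],[0,0,0.46],0],
  [[0.97,0.9,0],[0,0,0.46],0],
  [[0.97,0.9,0],[0,0,0.46],0],
  [[0.97,0.9,0],[0,0,0.46],0],
  [[0.97,0.9,0],[0,0,0.46],0],
])

```text
time: 3.2
tcp_pos: [0.4212, -0.2388, 0.2313]
orientation: [-3.142, -0.0, 2.175]
contact_force: [-1.1, 1.0, 0.2]
opening: 0.0002
grip_force: 0.0
```

Emit:
play_rows([
  [[0.97,0.92,0],[0,0,0.46],0],
  [[0.97,0.92,0],[0,0,0.46],0],
  [[0.97,0.92,0],[0,0,0.46],0],
  [[0.97,0.92,0],[0,0,0.46],0],
  [[0.97,0.92,0],[0,0,0.46],0],
  [[0.97,0.92,0],[0,0,0.46],0],
  [[0.97,0.92,0],[0,0,0.46],0],
  [[0.97,0.92,-0.6],[0,0,0.46],0],
  [[0.97,0.92,-0.6],[0,0,0.46],0],
  [[0.97,0.92,-0.6],[0,0,0.46],0],
  [[0.97,0.92,-0.6],[0,0,0.46],0],
])

```text
time: 4.3
tcp_pos: [0.5658, -0.1006, 0.1407]
orientation: [3.141, -0.003, 3.14]
contact_force: [0.3, -0.4, 0.2]
opening: 0.0001
grip_force: 0.0
```

Run:
```python
from h import *
o=bot.get_obs();print(o["time"],o["tcp_pos"],o["orientation"],o["joints"],o["opening"],o["contact_force"])
p=bot.get_image("wrist");save(p,"w1.png");print(p["pose"].round(3).tolist())
for q in ["wheel","index","lever_tip","cutter","fence"]: print(q,[(x["confidence"],x["box"]) for x in bot.silhouettes(p,q)[:2]])
```

```text
4.3 [ 0.56579099 -0.10058959  0.14067275] [ 3.14077014e+00 -2.73116211e-03  3.13971249e+00] [-2.92630773e-01  1.78388752e-01  6.10098490e-02  1.45626975e+00
  5.04888045e-06 -2.90749495e-01] 5.941306096029834e-05 [ 0.34039553 -0.41375866  0.23122988]
[[0.002, 0.966, 0.26, 0.499], [1.0, -0.002, 0.001, -0.102], [0.002, 0.26, -0.966, 0.283], [0.0, 0.0, 0.0, 1.0]]
wheel [(0.68, [349.6, 193.6, 423.5, 244.6]), (0.17, [378.8, 284.4, 425.9, 335.7])]
index [(0.81, [247.5, 101.8, 269.0, 134.9])]
lever_tip [(0.55, [459.6, 196.2, 534.7, 271.2])]
cutter [(0.8, [87.0, 125.2, 572.9, 346.1])]
fence [(0.77, [293.9, 141.4, 573.0, 260.5])]
```

View pics/w1.png

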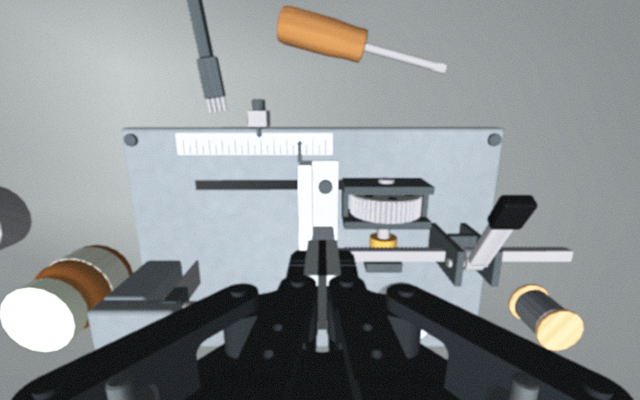

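The wrist view shows the index point at about (259,135), the pointer tip at (299,142), the wheel at (386,207), the lever pad at (514,210) and the front bed screws at (130,140) and (494,140).

Next I'll shift sideways for a second view.

Emit:
play_rows([
  [[0,0.3,0.05],[0,0,0],0],
  [[0,0.3,0.05],[0,0,0],0],
  [[0,0.3,0.05],[0,0,0],0],
  [[0,0.3,0.05],[0,0,0],0],
])

```text
time: 5.0
tcp_pos: [0.5673, -0.0561, 0.1495]
orientation: [-3.141, 0.001, 3.141]
contact_force: [0.3, 0.1, 0.5]
opening: -0.0004
grip_force: 0.0
```

Run:
```python
from h import *
import pickle
p2=bot.get_image("wrist");save(p2,"w2.png",(140,90,540,290),2)
pickle.dump(p2,open("p2.pkl","wb"))
print(p2["pose"].round(4).tolist())
p1=dict(p2);p1["pose"]=np.array([[0.002,.966,.26,.499],[1,-.002,.001,-.102],[.002,.26,-.966,.283],[0,0,0,1]])
for q,a in [("wheel",[349.6,193.6,423.5,244.6]),("index",[247.5,101.8,269,134.9]),("lever_tip",[459.6,196.2,534.7,271.2])]:
    r=bot.silhouettes(p2,q);print(q,[(x["confidence"],x["box"]) for x in r[:2]])
for n,u,v,z in [("index",259,135,.0275),("ptr",299,142,.0275),("scr1",130,140,.022),("scr2",494,140,.022),("wheel",386,207,.068),("pad",514,210,.117)]: print(n,atz(p1,u,v,z).round(4))
```

```text
[[0.0008, 0.9645, 0.264, 0.5001], [1.0, -0.0008, -0.0002, -0.0571], [0.0, 0.264, -0.9645, 0.292], [0.0, 0.0, 0.0, 1.0]]
wheel [(0.9, [291.2, 190.0, 363.5, 240.4]), (0.34, [22.6, 125.2, 507.5, 384.4])]
index [(0.56, [189.0, 96.4, 217.2, 132.0]), (0.16, [21.5, 125.3, 503.3, 387.0])]
lever_tip [(0.62, [395.5, 188.8, 444.1, 261.5])]
index [ 0.5156 -0.1494  0.0275]
ptr [ 0.5209 -0.1191  0.0275]
scr1 [ 0.5195 -0.2509  0.022 ]
scr2 [0.5201 0.0325 0.022 ]
wheel [ 0.561  -0.0584  0.068 ]
pad [ 0.5487 -0.0011  0.117 ]
```

View pics/w2.png

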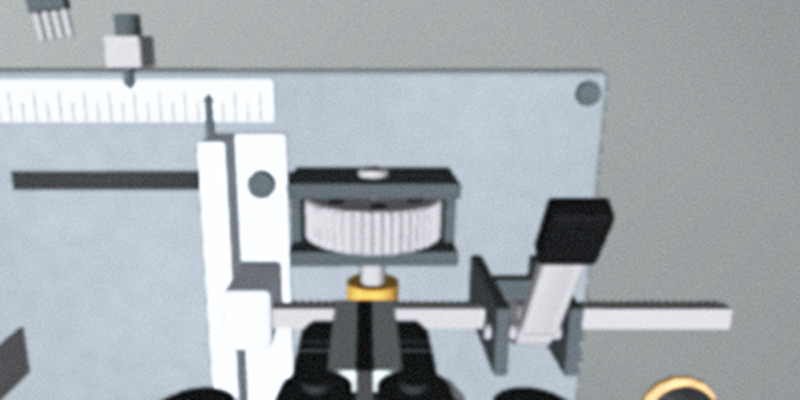

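The second view (crop scale 2, offset 140,90) shows the index point at (130,86) and the pointer tip at (208,96). The wheel's knurled band runs from (305,228) to (441,228) with its middle at (373,229). The pad's top face spans (550-612, 200-212), and the corner screw is at (588,93).

Run:
```python
from h import *
import pickle
p=pickle.load(open("p2.pkl","rb"))
p1=dict(p);p1["pose"]=np.array([[0.002,.966,.26,.499],[1,-.002,.001,-.102],[.002,.26,-.966,.283],[0,0,0,1]])
f=lambda x,y:(140+x/2,90+y/2)
for n,x,y,z in [("index",130,86,.0275),("ptr",208,96,.0275),("scr",588,93,.022),("wheel",373,229,.068),("pad",575,230,.117),("cornerR",604,72,.022)]: print(n,atz(p,*f(x,y),z).round(4))
print("tri wheel",tri([(p,*f(373,229)),(p1,386,209)]).round(4),"ptr",tri([(p,*f(208,96)),(p1,299,142)]).round(4),"pad",tri([(p,*f(575,230)),(p1,514,212)]).round(4))
c=np.array([.6115,-.1093,0])
for X in [(-45,55,68),(-53,55,68),(-37,55,68),(-45,29,42),(-56,112,117),(-90,140,22),(-100,150,22)]: 
    print(X,((proj(p,c+np.array(X)/1000)-[140,90])*2).round(0)[0])
```

```text
index [ 0.5168 -0.1489  0.0275]
ptr [ 0.5207 -0.1185  0.0275]
scr [0.5201 0.033  0.022 ]
wheel [ 0.5638 -0.0539  0.068 ]
pad [0.5502 0.001  0.117 ]
cornerR [0.5119 0.0387 0.022 ]
tri wheel [ 0.5699 -0.0535  0.0445] ptr [ 0.5211 -0.1194  0.0239] pad [0.5521 0.0033 0.11  ]
(-45, 55, 68) [372. 236.]
(-53, 55, 68) [372. 214.]
(-37, 55, 68) [372. 258.]
(-45, 29, 42) [305. 218.]
(-56, 112, 117) [579. 248.]
(-90, 140, 22) [582.  97.]
(-100, 150, 22) [609.  71.]
```

Emit:
play_rows([
  [[-0.015,0.05,-0.2],[0,0,0],0],
  [[-0.015,0.05,-0.4],[0,0,0],0],
  [[-0.015,0.05,-0.5],[0,0,0],0],
  [[-0.015,0.05,-0.52],[0,0,0],0],
  [[-0.015,0.05,-0.535],[0,0,0],0],
  [[-0.015,0.05,-0.545],[0,0,0],0],
  [[-0.015,0.05,-0.55],[0,0,0],0],
  [[-0.015,0.05,-0.55],[0,0,0],0],
])

```text
time: 6.0
tcp_pos: [0.5656, -0.0485, 0.068]
orientation: [-3.141, 0.003, 3.141]
contact_force: [-0.2, -0.3, 3.7]
opening: 0.0002
grip_force: 1.7
```

Emit:
play_rows([
  [[0,0,-0.01],[0,0,0],0],
  [[0,-0.02,-0.01],[0,0,0],0],
  [[0,-0.04,-0.01],[0,0,0],0],
  [[0,-0.06,-0.01],[0,0,0],0],
  [[0,-0.08,-0.01],[0,0,0],0],
  [[0,-0.08,-0.01],[0,0,0],0],
])

```text
time: 6.6
tcp_pos: [0.5657, -0.0602, 0.0678]
orientation: [-3.141, 0.004, 3.141]
contact_force: [-1.7, 1.7, 9.3]
opening: 0.0002
grip_force: 4.4
```

```bash
cat > m.py <<'E'
from h import *
import sys
o=bot.get_obs();print(o["time"],o["tcp_pos"].round(4),o["contact_force"].round(1))
p=bot.get_image("wrist");c=np.array([.6115,-.1093,0])
# strip near pointer/index rows: project both
a=proj(p,[.5207,-.1185,.0275])[0];b=proj(p,[.5168,-.1489,.0275])[0];print("px start ptr",a,"idx",b)
l,t=int(b[0])-40,int(b[1])-35
save(p,sys.argv[1],(max(l,0),max(t,0),max(l,0)+200,max(t,0)+100),4);print("off",max(l,0),max(t,0))
import pickle;pickle.dump(p,open("p.pkl","wb"))
E
python3 m.py r1.png
```

```text
6.6 [ 0.5657 -0.0602  0.0678] [-1.7  1.7  9.3]
px start ptr [217.79451002 152.46207768] idx [161.66534804 145.35952715]
off 121 110
```

View pics/r1.png

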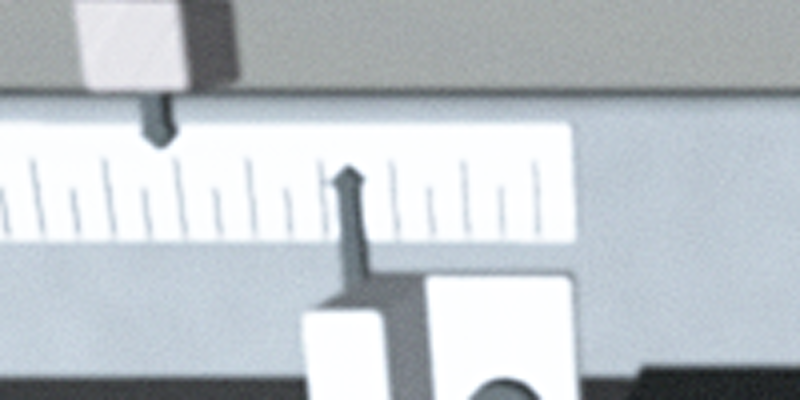

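The pointer tip is now at crop (348,167) and the index point at (160,147). About 25.5 mm remains, and the wheel rolls with little slip. I'll continue over the arc.

Emit:
play_rows([
  [[0,-0.014,-0.001],[0,0,0],0],
  [[0,-0.028,-0.002],[0,0,0],0],
  [[0,-0.042,-0.006],[0,0,0],0],
  [[0,-0.055,-0.01],[0,0,0],0],
])

```text
time: 7.05
tcp_pos: [0.5657, -0.0688, 0.0659]
orientation: [-3.14, 0.003, 3.141]
contact_force: [-2.3, -0.4, 5.6]
opening: -0.0001
grip_force: 3.0
```

Emit:
play_rows([
  [[0,-0.013,-0.005],[0,0,0],0],
  [[0,-0.025,-0.011],[0,0,0],0],
  [[0,-0.037,-0.019],[0,0,0],0],
  [[0,-0.048,-0.027],[0,0,0],0],
])

```text
time: 7.45
tcp_pos: [0.5656, -0.0764, 0.0611]
orientation: [-3.14, 0.003, 3.141]
contact_force: [-0.7, -2.0, 5.2]
opening: -0.0002
grip_force: 2.3
```

```bash
cat >> m.py <<'E'
# automatic pointer tip / index columns: dark pixels against white scale
g=cv2.cvtColor(p["image"],cv2.COLOR_RGB2GRAY)
for k,X in [("idx row",[.5168-.0015,-.1489,.0275]),("ptr row",[.5207+.003,-.1185,.0275])]:
    v=int(round(proj(p,X)[0][1]));r=g[v-1:v+2].mean(0).astype(int)
    print(k,v,[(i,r[i]) for i in range(100,320) if r[i]<150])
E
python3 m.py r2.png
```

```text
7.45 [ 0.5656 -0.0764  0.0611] [-0.7 -2.   5.2]
px start ptr [244.71423153 154.11993395] idx [186.74115962 146.77506859]
off 146 111
idx row 144 [(183, np.int64(118)), (184, np.int64(111)), (185, np.int64(114)), (186, np.int64(111)), (187, np.int64(97)), (188, np.int64(85)), (189, np.int64(107))]
ptr row 160 [(214, np.int64(135)), (215, np.int64(114)), (216, np.int64(111)), (217, np.int64(104)), (218, np.int64(90))]
```

Emit:
play_rows([
  [[0,0.02,0.1],[0,0,0],0],
  [[0,0.08,0.15],[0,0,0],0],
  [[0,0.2,0.15],[0,0,0],0],
  [[0,0.2,0.15],[0,0,0],0],
  [[0,0.2,0.07],[0,0,0],0],
  [[0,0.2,0.045],[0,0,0],0],
  [[0,0.2,0.037],[0,0,0],0],
  [[0,0.18,0.037],[0,0,0],0],
  [[0,0.16,0.037],[0,0,0],0],
  [[0,0.14,0.037],[0,0,0],0],
  [[0,0.12,0.037],[0,0,0],0],
  [[0,0.1,0.037],[0,0,0],0],
  [[0,0.1,0.037],[0,0,0],0],
])

```text
time: 8.8
tcp_pos: [0.5653, -0.0615, 0.0675]
orientation: [-3.141, 0.003, 3.14]
contact_force: [-3.6, 0.0, 13.5]
opening: -0.0002
grip_force: 6.5
```

```bash
python3 m.py r3.png
```

```text
8.8 [ 0.5653 -0.0615  0.0675] [-3.6  0.  13.5]
px start ptr [220.22833332 153.38340578] idx [164.12982109 146.33088104]
off 124 111
idx row 144 [(160, np.int64(136)), (161, np.int64(119)), (162, np.int64(120)), (163, np.int64(117)), (164, np.int64(107)), (165, np.int64(90)), (166, np.int64(104))]
ptr row 159 [(176, np.int64(147)), (177, np.int64(115)), (178, np.int64(118)), (179, np.int64(110)), (180, np.int64(86)), (181, np.int64(96))]
```

Emit:
play_rows([
  [[0,-0.014,-0.001],[0,0,0],0],
  [[0,-0.028,-0.002],[0,0,0],0],
  [[0,-0.042,-0.006],[0,0,0],0],
  [[0,-0.055,-0.01],[0,0,0],0],
  [[0,-0.062,-0.013],[0,0,0],0],
  [[0,-0.068,-0.015],[0,0,0],0],
  [[0,-0.068,-0.015],[0,0,0],0],
])

```text
time: 9.55
tcp_pos: [0.5652, -0.0727, 0.0637]
orientation: [-3.139, 0.002, 3.14]
contact_force: [-1.9, -0.8, 6.8]
opening: -0.0002
grip_force: 3.6
```

```bash
python3 m.py r4.png
```

```text
9.55 [ 0.5652 -0.0727  0.0637] [-1.9 -0.8  6.8]
px start ptr [239.04690641 154.46872455] idx [181.98562229 147.30455431]
off 141 112
idx row 144 [(178, np.int64(120)), (179, np.int64(114)), (180, np.int64(115)), (181, np.int64(113)), (182, np.int64(103)), (183, np.int64(84)), (184, np.int64(94))]
ptr row 160 [(183, np.int64(117)), (184, np.int64(114)), (185, np.int64(112)), (186, np.int64(96)), (187, np.int64(78))]
```

View pics/r4.png

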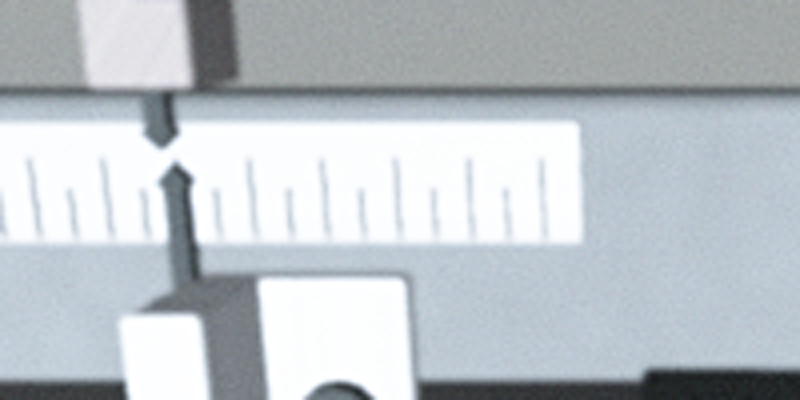

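The index point is at crop (162,148) and the pointer tip at (175,163). Allowing for perspective, about 1.5 mm remains, so I'll nudge and then lift.

Emit:
play_rows([
  [[0,-0.005,-0.003],[0,0,0],0],
  [[0,-0.009,-0.006],[0,0,0],0],
  [[0,-0.014,-0.009],[0,0,0],0],
  [[0,-0.018,-0.011],[0,0,0],0],
  [[0,-0.018,-0.011],[0,0,0],0],
])

```text
time: 10.1
tcp_pos: [0.5652, -0.0755, 0.0617]
orientation: [-3.138, 0.002, 3.139]
contact_force: [-0.4, -2.8, 5.8]
opening: 0.0001
grip_force: 3.1
```

Emit:
play_rows([
  [[0,0,0.1],[0,0,0],0],
  [[-0.1,-0.2,0.1],[0,0,0],0],
  [[-0.1,-0.48,0.1],[0,0,0],0],
  [[-0.1,-0.48,0.1],[0,0,0],0],
  [[-0.1,-0.48,0.1],[0,0,0],0],
])

```text
time: 10.6
tcp_pos: [0.549, -0.146, 0.0756]
orientation: [3.14, -0.001, 3.139]
contact_force: [-0.4, 1.1, 0.3]
opening: -0.0001
grip_force: 0.0
```

```bash
python3 m.py r5.png
```

```text
10.6 [ 0.549  -0.146   0.0756] [-0.4  1.1  0.3]
px start ptr [370.21755524 179.4178154 ] idx [318.45439173 173.03473152]
off 278 138
idx row 170 [(145, np.int64(138)), (146, np.int64(131)), (147, np.int64(124)), (148, np.int64(117)), (149, np.int64(106)), (150, np.int64(99)), (151, np.int64(94)), (152, np.int64(94)), (153, np.int64(92)), (154, np.int64(106)), (155, np.int64(134)), (315, np.int64(148)), (316, np.int64(115)), (317, np.int64(110)), (318, np.int64(109)), (319, np.int64(109))]
ptr row 184 [(147, np.int64(149)), (148, np.int64(145)), (149, np.int64(141)), (150, np.int64(134)), (151, np.int64(140)), (152, np.int64(142)), (153, np.int64(149)), (315, np.int64(129)), (316, np.int64(109)), (317, np.int64(112)), (318, np.int64(141))]
```

View pics/r5.png

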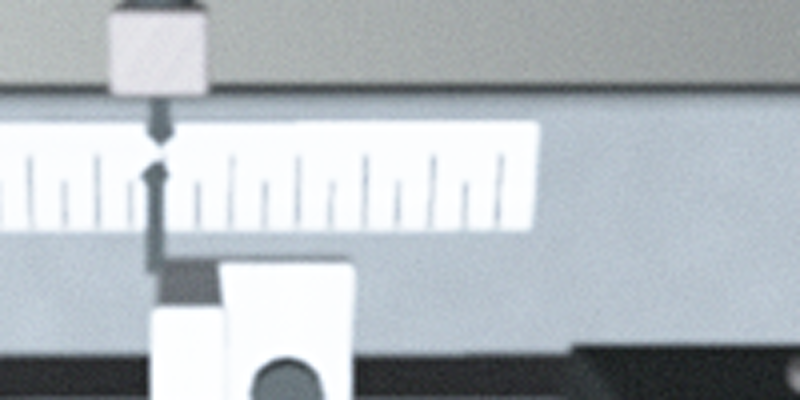

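The pointer tip is at crop (155,165) and the index point at (160,145), so the fence is slightly past the mark. I'll measure it sub-pixel.

```bash
cat > sp.py <<'E'
from h import *
import sys
n=int(sys.argv[1]) if len(sys.argv)>1 else 4
ps=[bot.get_image("wrist") for _ in range(n)]
p=ps[0];g=np.mean([cv2.cvtColor(q["image"],cv2.COLOR_RGB2GRAY).astype(float) for q in ps],0)
u0,v0=proj(p,[.5168,-.1489,.0275])[0];u0=int(round(u0));v0=int(round(v0))
for v in range(v0-12,v0+24):
    r=g[v,u0-12:u0+13];w=np.clip(200-r,0,None);w[r>150]=0
    if 0<(w>0).sum()<9:
        u=(w*np.arange(u0-12,u0+13)).sum()/w.sum();print(v,(w>0).sum(),round(u,2),"y@z",(atz(p,u,v,.0275)[:2]*1e3).round(2))
E
python3 sp.py
```

```text
161 2 328.53 y@z [ 509.82 -142.26]
162 6 315.47 y@z [ 510.38 -149.82]
163 6 315.47 y@z [ 510.97 -149.82]
164 6 315.47 y@z [ 511.55 -149.83]
165 5 315.12 y@z [ 512.13 -150.03]
166 5 315.15 y@z [ 512.72 -150.02]
167 5 315.14 y@z [ 513.3  -150.03]
168 5 315.18 y@z [ 513.89 -150.02]
169 5 315.18 y@z [ 514.48 -150.02]
170 6 315.46 y@z [ 515.06 -149.86]
171 4 315.43 y@z [ 515.65 -149.88]
172 2 315.46 y@z [ 516.24 -149.86]
179 3 314.92 y@z [ 520.4  -150.21]
180 4 314.56 y@z [ 521.   -150.43]
181 5 314.08 y@z [ 521.6  -150.71]
182 5 314.04 y@z [ 522.2  -150.74]
183 4 314.38 y@z [ 522.8  -150.55]
184 3 314.09 y@z [ 523.4  -150.72]
185 3 314.12 y@z [ 524.   -150.71]
186 3 314.12 y@z [ 524.61 -150.71]
187 3 314.11 y@z [ 525.21 -150.72]
188 3 314.12 y@z [ 525.82 -150.72]
189 3 314.13 y@z [ 526.42 -150.72]
190 3 314.13 y@z [ 527.03 -150.73]
191 3 314.12 y@z [ 527.64 -150.73]
192 3 314.13 y@z [ 528.25 -150.74]
193 3 314.12 y@z [ 528.86 -150.75]
194 4 314.42 y@z [ 529.47 -150.57]
195 4 314.43 y@z [ 530.09 -150.57]
196 5 314.1 y@z [ 530.7  -150.77]
```

Emit:
play_rows([
  [[0.05,0.3,0.06],[0,0,0],0],
  [[0.1,0.61,0.06],[0,0,0],0],
  [[0.1,0.61,0.06],[0,0,0],0],
  [[0.1,0.61,-0.03],[0,0,0],0],
  [[0.1,0.61,-0.055],[0,0,0],0],
  [[0.1,0.61,-0.065],[0,0,0],0],
  [[0.1,0.61,-0.065],[0,0,0],0],
  [[0.1,0.614,-0.065],[0,0,0],0],
  [[0.1,0.618,-0.065],[0,0,0],0],
  [[0.1,0.622,-0.065],[0,0,0],0],
  [[0.1,0.622,-0.065],[0,0,0],0],
])

```text
time: 11.95
tcp_pos: [0.5645, -0.0543, 0.0679]
orientation: [-3.139, 0.001, 3.139]
contact_force: [-3.0, -1.1, 10.0]
opening: -0.0001
grip_force: 5.1
```

Emit:
play_rows([
  [[0,0,0.1],[0,0,0],0],
  [[-0.1,-0.3,0.1],[0,0,0],0],
  [[-0.1,-0.62,0.06],[0,0,0],0],
  [[-0.1,-0.62,0.06],[0,0,0],0],
  [[-0.1,-0.62,0.06],[0,0,0],0],
  [[-0.1,-0.62,0.06],[0,0,0],0],
])

```text
time: 12.55
tcp_pos: [0.5491, -0.1449, 0.0747]
orientation: [3.141, -0.001, 3.141]
contact_force: [1.2, -0.2, 0.0]
opening: 0.0003
grip_force: 0.0
```

```bash
python3 sp.py
```

```text
161 3 328.09 y@z [ 509.71 -142.24]
162 7 314.97 y@z [ 510.27 -149.81]
163 7 314.97 y@z [ 510.85 -149.81]
164 5 314.99 y@z [ 511.43 -149.8 ]
165 5 314.99 y@z [ 512.01 -149.81]
166 5 315.01 y@z [ 512.6 -149.8]
167 5 315.04 y@z [ 513.18 -149.78]
168 5 315.08 y@z [ 513.76 -149.77]
169 5 315.13 y@z [ 514.35 -149.74]
170 5 315.04 y@z [ 514.93 -149.8 ]
171 5 314.93 y@z [ 515.52 -149.86]
172 3 314.93 y@z [ 516.11 -149.87]
179 3 313.03 y@z [ 520.25 -151.01]
180 5 313.15 y@z [ 520.84 -150.94]
181 5 313.06 y@z [ 521.44 -151.  ]
182 5 313.02 y@z [ 522.04 -151.03]
183 5 313.11 y@z [ 522.63 -150.98]
184 4 313.47 y@z [ 523.23 -150.77]
185 4 313.49 y@z [ 523.83 -150.77]
186 4 313.48 y@z [ 524.44 -150.78]
187 4 313.48 y@z [ 525.04 -150.78]
188 4 313.49 y@z [ 525.64 -150.78]
189 4 313.5 y@z [ 526.24 -150.78]
190 4 313.5 y@z [ 526.85 -150.78]
191 4 313.49 y@z [ 527.46 -150.79]
192 4 313.47 y@z [ 528.06 -150.81]
193 3 313.01 y@z [ 528.67 -151.09]
194 3 312.97 y@z [ 529.28 -151.11]
195 4 312.63 y@z [ 529.89 -151.32]
196 4 312.58 y@z [ 530.5  -151.36]
```

Emit:
play_rows([
  [[0.05,0.3,0.06],[0,0,0],0],
  [[0.1,0.6,0.06],[0,0,0],0],
  [[0.1,0.6,0.06],[0,0,0],0],
  [[0.1,0.6,0.0],[0,0,0],0],
  [[0.1,0.6,-0.045],[0,0,0],0],
  [[0.1,0.6,-0.06],[0,0,0],0],
  [[0.1,0.6,-0.06],[0,0,0],0],
  [[0.1,0.606,-0.06],[0,0,0],0],
  [[0.1,0.612,-0.06],[0,0,0],0],
  [[0.1,0.618,-0.06],[0,0,0],0],
  [[0.1,0.623,-0.06],[0,0,0],0],
  [[0.1,0.623,-0.06],[0,0,0],0],
  [[0.1,0.623,-0.06],[0,0,0],0],
])

```text
time: 14.05
tcp_pos: [0.5645, -0.0544, 0.0679]
orientation: [-3.139, 0.001, 3.138]
contact_force: [-3.7, -0.4, 9.5]
opening: 0.0002
grip_force: 4.8
```

```bash
python3 sp.py 2 | grep -v " 0 " | awk 'NR%3==0'
```

```text
142 8 150.84 y@z [ 513.41 -149.02]
146 8 150.95 y@z [ 515.59 -149.27]
149 1 151.0 y@z [ 517.22 -149.47]
156 8 151.6 y@z [ 521.07 -149.67]
161 8 151.81 y@z [ 523.85 -149.94]
164 8 152.57 y@z [ 525.53 -149.75]
167 8 152.84 y@z [ 527.21 -149.84]
170 8 153.01 y@z [ 528.91 -149.97]
```

Emit:
play_rows([
  [[0,0,0.1],[0,0,0],0],
  [[-0.1,-0.3,0.1],[0,0,0],0],
  [[-0.1,-0.62,0.06],[0,0,0],0],
  [[-0.1,-0.62,0.06],[0,0,0],0],
  [[-0.1,-0.62,0.06],[0,0,0],0],
  [[-0.1,-0.62,0.06],[0,0,0],0],
])

```text
time: 14.75
tcp_pos: [0.5492, -0.1445, 0.0749]
orientation: [3.141, -0.001, 3.141]
contact_force: [-0.5, 0.4, -0.1]
opening: 0.0001
grip_force: 0.0
```

```bash
python3 sp.py
```

```text
161 3 327.09 y@z [ 509.86 -142.4 ]
162 6 314.42 y@z [ 510.43 -149.71]
163 6 314.39 y@z [ 511.01 -149.73]
164 5 314.06 y@z [ 511.59 -149.93]
165 5 314.07 y@z [ 512.17 -149.92]
166 5 314.1 y@z [ 512.75 -149.92]
167 5 314.09 y@z [ 513.33 -149.92]
168 5 314.14 y@z [ 513.92 -149.9 ]
169 5 314.17 y@z [ 514.5  -149.89]
170 5 314.09 y@z [ 515.09 -149.94]
171 4 314.37 y@z [ 515.68 -149.78]
172 2 314.44 y@z [ 516.27 -149.74]
179 4 313.42 y@z [ 520.41 -150.37]
180 5 313.03 y@z [ 521.  -150.6]
181 6 312.61 y@z [ 521.6  -150.85]
182 5 312.86 y@z [ 522.2  -150.71]
183 4 312.6 y@z [ 522.8  -150.87]
184 3 313.02 y@z [ 523.4  -150.63]
185 3 313.03 y@z [ 524.   -150.62]
186 3 313.03 y@z [ 524.6  -150.63]
187 3 313.02 y@z [ 525.2  -150.64]
188 3 313.03 y@z [ 525.81 -150.64]
189 3 313.02 y@z [ 526.41 -150.65]
190 3 313.03 y@z [ 527.02 -150.65]
191 3 313.04 y@z [ 527.62 -150.65]
192 3 313.04 y@z [ 528.23 -150.66]
193 3 313.0 y@z [ 528.84 -150.68]
194 3 312.96 y@z [ 529.45 -150.71]
195 4 312.56 y@z [ 530.06 -150.95]
196 4 312.54 y@z [ 530.67 -150.97]
```

Emit:
play_rows([
  [[0.05,0.3,0.06],[0,0,0],0],
  [[0.1,0.6,0.06],[0,0,0],0],
  [[0.1,0.6,0.06],[0,0,0],0],
  [[0.1,0.6,0.0],[0,0,0],0],
  [[0.1,0.6,-0.045],[0,0,0],0],
  [[0.1,0.6,-0.06],[0,0,0],0],
  [[0.1,0.6,-0.06],[0,0,0],0],
  [[0.1,0.6,-0.06],[0,0,0],0],
])

```text
time: 15.75
tcp_pos: [0.5645, -0.0555, 0.0679]
orientation: [3.141, 0.001, 3.139]
contact_force: [-3.2, 1.7, 9.8]
opening: 0.0
grip_force: 5.1
```

```bash
python3 sp.py 4 | awk '$1>140 && $1<172'
```

```text
141 8 152.0 y@z [ 512.95 -149.11]
142 8 152.03 y@z [ 513.49 -149.17]
143 8 152.68 y@z [ 514.03 -148.89]
144 8 152.77 y@z [ 514.57 -148.92]
145 8 152.78 y@z [ 515.11 -148.98]
146 8 152.58 y@z [ 515.65 -149.17]
147 6 152.6 y@z [ 516.2  -149.23]
148 4 152.58 y@z [ 516.74 -149.32]
149 2 152.51 y@z [ 517.29 -149.43]
154 2 151.5 y@z [ 520.03 -150.36]
155 4 151.57 y@z [ 520.58 -150.4 ]
156 8 152.44 y@z [ 521.13 -150.  ]
159 8 152.48 y@z [ 522.79 -150.2 ]
160 7 152.28 y@z [ 523.35 -150.39]
161 7 152.32 y@z [ 523.9  -150.45]
162 6 152.62 y@z [ 524.46 -150.35]
163 6 152.69 y@z [ 525.02 -150.39]
164 7 153.07 y@z [ 525.58 -150.26]
165 7 153.15 y@z [ 526.14 -150.29]
166 7 153.24 y@z [ 526.7  -150.32]
167 7 153.3 y@z [ 527.26 -150.36]
168 7 153.35 y@z [ 527.82 -150.41]
169 6 153.62 y@z [ 528.38 -150.33]
170 6 153.68 y@z [ 528.95 -150.38]
171 6 153.76 y@z [ 529.51 -150.41]
```

Emit:
play_rows([
  [[0,0.007,0],[0,0,0],0],
  [[0,0.014,0],[0,0,0],0],
  [[0,0.014,0],[0,0,0],0],
  [[0,0.014,0],[0,0,0],0],
])

```text
time: 16.35
tcp_pos: [0.5644, -0.0551, 0.0679]
orientation: [-3.139, 0.001, 3.138]
contact_force: [-3.5, -1.2, 9.4]
opening: 0.0001
grip_force: 4.8
```

```bash
python3 sp.py 4 | awk '$1>140 && $1<172'
```

```text
141 8 151.92 y@z [ 512.88 -149.01]
142 8 151.97 y@z [ 513.42 -149.06]
143 7 152.37 y@z [ 513.96 -148.92]
144 7 152.42 y@z [ 514.5  -148.97]
145 8 152.72 y@z [ 515.05 -148.88]
146 7 152.28 y@z [ 515.59 -149.19]
147 6 152.49 y@z [ 516.13 -149.16]
148 4 152.48 y@z [ 516.68 -149.23]
149 1 152.0 y@z [ 517.23 -149.58]
154 2 151.49 y@z [ 519.97 -150.24]
155 4 151.59 y@z [ 520.52 -150.26]
156 8 152.46 y@z [ 521.08 -149.85]
159 8 152.62 y@z [ 522.74 -150.  ]
160 8 152.63 y@z [ 523.3  -150.07]
161 8 152.66 y@z [ 523.85 -150.13]
162 7 153.05 y@z [ 524.41 -149.99]
163 7 153.1 y@z [ 524.97 -150.04]
164 7 153.15 y@z [ 525.53 -150.09]
165 7 153.17 y@z [ 526.09 -150.16]
166 7 153.25 y@z [ 526.65 -150.19]
167 7 153.36 y@z [ 527.21 -150.21]
168 8 153.71 y@z [ 527.78 -150.08]
169 8 153.78 y@z [ 528.34 -150.12]
170 7 154.03 y@z [ 528.91 -150.06]
171 6 153.77 y@z [ 529.47 -150.29]
```

Emit:
play_rows([
  [[0,0.007,0],[0,0,0],0],
  [[0,0.014,0],[0,0,0],0],
  [[0,0.014,0],[0,0,0],0],
  [[0,0.014,0],[0,0,0],0],
])

```text
time: 16.95
tcp_pos: [0.5645, -0.0532, 0.0679]
orientation: [-3.139, 0.001, 3.138]
contact_force: [-4.0, -1.8, 9.4]
opening: -0.0005
grip_force: 4.8
```

```bash
python3 sp.py 4 | awk '$1>140 && $1<172 && $3!=8'
```

```text
141 8 148.66 y@z [ 512.88 -148.95]
142 8 148.76 y@z [ 513.42 -148.97]
143 8 148.88 y@z [ 513.96 -148.98]
144 7 149.28 y@z [ 514.5  -148.84]
145 8 148.97 y@z [ 515.05 -149.09]
146 8 148.83 y@z [ 515.59 -149.24]
147 6 148.75 y@z [ 516.14 -149.36]
148 3 149.04 y@z [ 516.68 -149.28]
149 1 149.0 y@z [ 517.23 -149.38]
154 1 150.0 y@z [ 519.98 -149.21]
155 6 150.48 y@z [ 520.53 -149.02]
156 7 150.41 y@z [ 521.08 -149.14]
157 7 150.35 y@z [ 521.63 -149.25]
158 8 149.89 y@z [ 522.19 -149.58]
159 8 149.86 y@z [ 522.74 -149.68]
160 8 149.93 y@z [ 523.3  -149.72]
161 8 150.02 y@z [ 523.86 -149.75]
162 8 150.09 y@z [ 524.42 -149.79]
163 8 150.08 y@z [ 524.97 -149.87]
165 8 150.8 y@z [ 526.1  -149.62]
166 8 150.9 y@z [ 526.66 -149.65]
167 8 150.92 y@z [ 527.22 -149.72]
168 8 150.96 y@z [ 527.78 -149.78]
169 8 151.04 y@z [ 528.35 -149.81]
170 8 151.11 y@z [ 528.91 -149.85]
171 8 151.81 y@z [ 529.48 -149.53]
```

Emit:
play_rows([
  [[0,-0.007,0],[0,0,0],0],
  [[0,-0.007,0.1],[0,0,0],0],
  [[-0.1,-0.3,0.1],[0,0,0],0],
  [[-0.1,-0.62,0.06],[0,0,0],0],
  [[-0.1,-0.62,0.06],[0,0,0],0],
  [[-0.1,-0.62,0.06],[0,0,0],0],
  [[-0.1,-0.62,0.06],[0,0,0],0],
])

```text
time: 17.85
tcp_pos: [0.5492, -0.1434, 0.0749]
orientation: [3.141, -0.001, 3.14]
contact_force: [-0.5, -0.2, 0.5]
opening: -0.0002
grip_force: 0.0
```

```bash
python3 sp.py | awk '$1>161'; python3 m.py r6.png | head -1
```

```text
162 6 312.45 y@z [ 510.39 -149.76]
163 6 312.39 y@z [ 510.97 -149.8 ]
164 5 312.07 y@z [ 511.55 -149.98]
165 5 312.09 y@z [ 512.13 -149.98]
166 5 312.09 y@z [ 512.71 -149.99]
167 5 312.08 y@z [ 513.3  -149.99]
168 5 312.14 y@z [ 513.88 -149.96]
169 5 312.2 y@z [ 514.47 -149.94]
170 5 312.14 y@z [ 515.05 -149.98]
171 4 312.37 y@z [ 515.64 -149.85]
172 2 312.43 y@z [ 516.23 -149.82]
178 2 312.47 y@z [ 519.78 -149.83]
179 3 312.12 y@z [ 520.37 -150.03]
180 5 312.03 y@z [ 520.97 -150.09]
181 5 311.96 y@z [ 521.56 -150.14]
182 4 311.53 y@z [ 522.16 -150.4 ]
183 3 311.93 y@z [ 522.76 -150.17]
184 3 311.9 y@z [ 523.36 -150.19]
185 3 311.9 y@z [ 523.96 -150.2 ]
186 3 311.9 y@z [ 524.56 -150.2 ]
187 3 311.9 y@z [ 525.16 -150.21]
188 3 311.92 y@z [ 525.77 -150.2 ]
189 3 311.93 y@z [ 526.37 -150.2 ]
190 3 311.93 y@z [ 526.98 -150.21]
191 3 311.95 y@z [ 527.58 -150.2 ]
192 3 311.96 y@z [ 528.19 -150.2 ]
193 3 311.98 y@z [ 528.8 -150.2]
194 3 311.99 y@z [ 529.41 -150.19]
195 3 312.0 y@z [ 530.02 -150.19]
196 5 312.0 y@z [ 530.63 -150.2 ]
18.05 [ 0.5497 -0.1425  0.0752] [0.6 0.5 0. ]
```

View pics/r6.png

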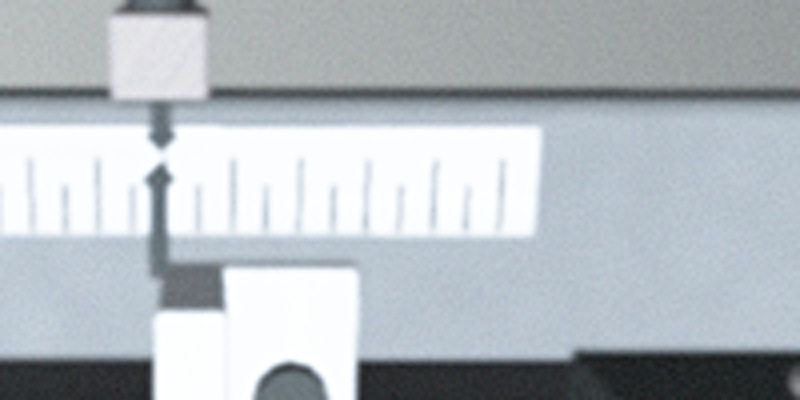

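Index point (161,148) and pointer tip (159,163) are lined up to about 0.2 mm. Next is the lever.

Emit:
play_rows([
  [[0,0,0.3],[0,0,0],0],
  [[0,0.2,0.57],[0,0,0],0],
  [[0.05,0.6,0.57],[0,0,0],0],
  [[0.05,0.96,0.57],[0,0,0],0],
  [[0.05,0.96,0.57],[0,0,0],0],
  [[0.05,0.96,0.5],[0,0,0],0],
  [[0.05,0.96,0.43],[0,0,0],0],
  [[0.05,0.96,0.38],[0,0,0],0],
  [[0.05,0.96,0.38],[0,0,0],0],
])

```text
time: 19.0
tcp_pos: [0.5554, -0.0006, 0.1294]
orientation: [3.141, -0.005, 3.139]
contact_force: [-0.7, 0.4, -0.0]
opening: 0.0
grip_force: 0.0
```

Run:
```python
from h import *
p=bot.get_image("wrist")
for q in ["lever_tip","lever"]: print(q,[(x["confidence"],x["box"]) for x in bot.silhouettes(p,q)[:2]])
o=bot.get_obs();print(o["tcp_pos"],"tip at",proj(p,o["tcp_pos"]),"pad pred",proj(p,[.5613,.0027,.117]))
s=bot.get_image("side");print([(x["confidence"],x["box"]) for x in bot.silhouettes(s,"lever_tip")[:2]],proj(s,[.5613,.0027,.117]))
save(p,"l1.png")
```

```text
lever_tip [(0.62, [313.0, 220.0, 349.3, 252.1]), (0.45, [0.0, 140.8, 397.5, 397.4])]
lever [(0.56, [314.8, 218.2, 349.0, 249.8])]
[ 5.56957434e-01 -4.86475466e-04  1.31957261e-01] tip at [[324.53528112 264.65023715]] pad pred [[330.52805523 259.4298712 ]]
[] [[320.47158286 196.33971138]]
```

View pics/l1.png

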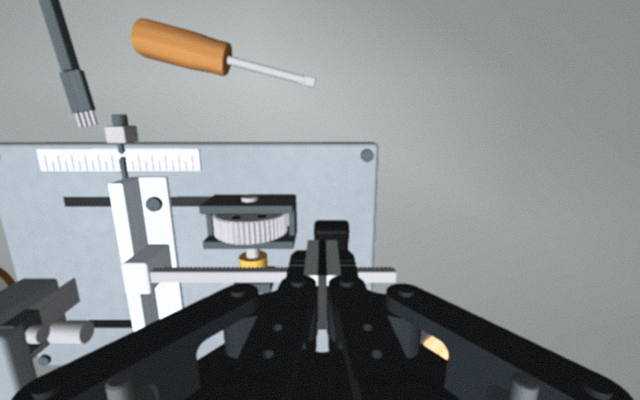

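The pad is centred near column 331, about 3 mm to the left of the tip (+y), and partly hidden by the fingers. I'll shift there and press down along the arc.

Emit:
play_rows([
  [[-0.03,0.02,0],[0,0,0],0],
  [[-0.035,0.02,-0.03],[0,0,0],0],
  [[-0.04,0.02,-0.06],[0,0,0],0],
  [[-0.045,0.02,-0.09],[0,0,0],0],
  [[-0.05,0.02,-0.12],[0,0,0],0],
  [[-0.055,0.02,-0.15],[0,0,0],0],
  [[-0.06,0.02,-0.18],[0,0,0],0],
  [[-0.07,0.02,-0.21],[0,0,0],0],
  [[-0.075,0.02,-0.24],[0,0,0],0],
  [[-0.08,0.02,-0.27],[0,0,0],0],
  [[-0.085,0.02,-0.3],[0,0,0],0],
])

```text
time: 20.35
tcp_pos: [0.5441, 0.0035, 0.0868]
orientation: [-3.142, -0.0, 3.141]
contact_force: [-1.9, -0.7, 1.0]
opening: -0.0002
grip_force: 0.7
```

Emit:
play_rows([
  [[0,0,-0.03],[0,0,0],0],
  [[-0.005,0,-0.06],[0,0,0],0],
  [[-0.005,0,-0.09],[0,0,0],0],
  [[-0.005,0,-0.11],[0,0,0],0],
  [[-0.005,0,-0.13],[0,0,0],0],
  [[-0.005,0,-0.13],[0,0,0],0],
])

```text
time: 20.95
tcp_pos: [0.5435, 0.0035, 0.0671]
orientation: [3.142, -0.0, 3.141]
contact_force: [-0.6, 0.4, -0.2]
opening: 0.0002
grip_force: 0.1
```

Emit:
play_rows([
  [[0,0,-0.015],[0,0,0],0],
  [[0,0,-0.03],[0,0,0],0],
  [[0,0,-0.045],[0,0,0],0],
  [[0,0,-0.06],[0,0,0],0],
  [[0,0,-0.06],[0,0,0],0],
  [[0,0,-0.06],[0,0,0],0],
])

```text
time: 21.55
tcp_pos: [0.5444, 0.0035, 0.0641]
orientation: [-3.141, 0.003, 3.141]
contact_force: [-9.5, 1.1, 22.5]
opening: 0.0001
grip_force: 11.0
```

Run:
```python
from h import *
s=bot.get_image("side");w=bot.get_image("wrist")
for p in (s,w):
  for q in ["lever_tip","lever"]: print(q,[(x["confidence"],x["box"]) for x in bot.silhouettes(p,q)[:2]])
c=np.array([.6015,.0027,.0715])
for a in (40,0,-10,-17.3):
  a=np.radians(a);print([(c+[-r*np.cos(a)+n*np.sin(a),0,r*np.sin(a)+n*np.cos(a)]).round(4).tolist()+proj(w,c+[-r*np.cos(a)+n*np.sin(a),0,r*np.sin(a)+n*np.cos(a)])[0].round(1).tolist() for r,n in((71,9),(71,0),(49,9))])
a=w["image"][150:330,220:460,::-1];b=s["image"][160:250,260:380,::-1]
cv2.imwrite("pics/l2.png",np.hstack([cv2.resize(a,(480,360)),cv2.resize(b,(320,240)).__class__(0) if 0 else cv2.copyMakeBorder(cv2.resize(b,(320,240)),0,120,0,0,cv2.BORDER_CONSTANT)]))
```

```text
lever_tip []
lever [(0.55, [277.8, 197.7, 299.5, 212.7]), (0.45, [307.3, 203.8, 330.6, 218.7])]
lever_tip [(0.72, [303.2, 224.3, 338.5, 354.6])]
lever [(0.79, [307.9, 227.6, 341.6, 350.2])]
[[-48.0026, 0.0027, 52.6038, 321.9, 372.1], [-53.7877, 0.0027, 45.7094, 322.0, 429.1], [-31.1496, 0.0027, 38.4625, 321.9, 349.4]]
[[-70.3985, 0.0027, 9.0715, 322.3, 996.6], [-70.3985, 0.0027, 0.0715, 322.5, 1407.2], [-48.3985, 0.0027, 9.0715, 322.2, 887.5]]
[[-70.8827, 0.0027, -3.3943, 322.6, 1686.3], [-69.3199, 0.0027, -12.2575, 323.7, 3757.4], [-49.2169, 0.0027, 0.426, 322.5, 1377.9]]
[[-69.8629, 0.0027, -12.4493, 323.7, 3808.5], [-67.1865, 0.0027, -21.0421, 316.9, -9262.9], [-48.8582, 0.0027, -5.907, 323.0, 2447.3]]
```

View pics/l2.png

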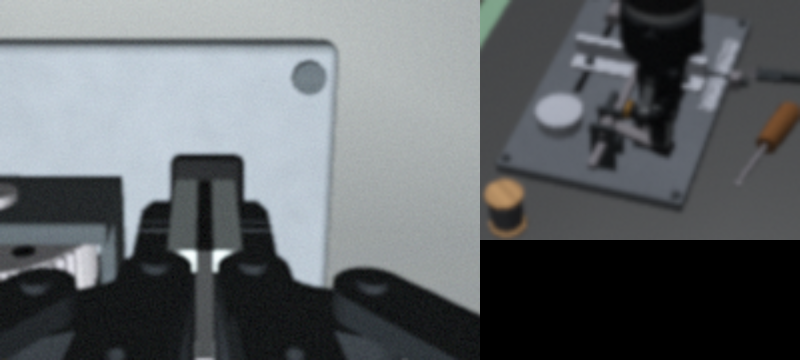

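The lever pad sits under the fingertip at (207,165), and the side crop shows the lever low. I'll press slightly more, then retreat and check.

Emit:
play_rows([
  [[0,0,-0.01],[0,0,0],0],
  [[0,0,-0.01],[0,0,0],0],
  [[0,0,-0.01],[0,0,0],0],
])

```text
time: 22.15
tcp_pos: [0.5444, 0.0035, 0.0639]
orientation: [-3.141, 0.004, 3.141]
contact_force: [-12.5, 1.2, 25.6]
opening: 0.0
grip_force: 13.3
```

Emit:
play_rows([
  [[0,0,0.1],[0,0,0],0],
  [[0,0,0.3],[0,0,0],0],
  [[0,-0.3,0.4],[0,0,0],0],
  [[0,-0.65,0.4],[0,0,0],0],
  [[0,-0.65,0.4],[0,0,0],0],
  [[0,-0.65,0.4],[0,0,0],0],
])

```text
time: 22.75
tcp_pos: [0.5437, -0.0953, 0.1169]
orientation: [3.141, 0.0, 3.138]
contact_force: [-0.5, 0.6, 0.5]
opening: -0.0
grip_force: 0.0
```

```bash
python3 sp.py | awk '$1>150'
python3 - <<'E'
from h import *
p=bot.get_image("wrist");s=bot.get_image("scene")
print([(x["confidence"],x["box"]) for x in bot.silhouettes(p,"lever_tip")[:2]],[(x["confidence"],x["box"]) for x in bot.silhouettes(s,"lever_tip")[:2]])
c=np.array([.6015,.0027,.0715])
for a in (0,-5,-10,-14,-17.3):
  t=np.radians(a)
  for q in (p,s): print(a,[proj(q,c+np.array([-r*np.cos(t)+n*np.sin(t),y,r*np.sin(t)+n*np.cos(t)])/1e3)[0].round(1).tolist() for r,n,y in((71,8.5,-9),(71,8.5,9),(71,-.5,0),(49,8.5,9))])
a=p["image"][90:290,200:560,::-1];b=s["image"][190:260,280:400,::-1]
cv2.imwrite("pics/l3.png",np.vstack([cv2.resize(a,(640,356)),cv2.copyMakeBorder(cv2.resize(b,(411,240),interpolation=cv2.INTER_CUBIC),0,0,0,229,cv2.BORDER_CONSTANT)]))
E
```

```text
158 7 255.81 y@z [ 508.31 -142.5 ]
159 7 256.18 y@z [ 509.01 -142.29]
160 7 256.21 y@z [ 509.72 -142.3 ]
161 7 256.06 y@z [ 510.42 -142.45]
162 6 244.59 y@z [ 511.1  -150.57]
163 6 244.55 y@z [ 511.81 -150.64]
164 6 244.55 y@z [ 512.51 -150.69]
165 5 244.97 y@z [ 513.23 -150.44]
166 4 244.64 y@z [ 513.94 -150.71]
167 3 245.05 y@z [ 514.65 -150.47]
168 3 245.02 y@z [ 515.36 -150.54]
169 2 244.54 y@z [ 516.08 -150.93]
176 1 245.0 y@z [ 521.11 -150.93]
177 3 245.02 y@z [ 521.83 -150.96]
178 3 244.95 y@z [ 522.56 -151.06]
179 2 244.53 y@z [ 523.28 -151.4 ]
180 1 245.0 y@z [ 524.01 -151.11]
181 1 245.0 y@z [ 524.74 -151.16]
182 1 245.0 y@z [ 525.47 -151.21]
183 1 245.0 y@z [ 526.2  -151.26]
184 1 245.0 y@z [ 526.93 -151.3 ]
185 2 245.46 y@z [ 527.67 -151.02]
186 2 245.48 y@z [ 528.4  -151.06]
187 2 245.49 y@z [ 529.14 -151.1 ]
188 2 245.5 y@z [ 529.88 -151.14]
189 4 245.49 y@z [ 530.61 -151.19]
190 4 245.58 y@z [ 531.35 -151.17]
191 5 245.94 y@z [ 532.1  -150.96]
192 4 245.6 y@z [ 532.84 -151.26]
193 5 245.99 y@z [ 533.58 -151.02]
[(0.7, [456.1, 200.8, 488.5, 316.7])] [(0.46, [275.9, 220.1, 340.3, 287.7]), (0.27, [302.8, 234.6, 324.1, 250.2])]
0 [[476.2, 210.5], [507.9, 210.5], [484.5, 206.1], [502.3, 246.6]]
0 [[307.4, 215.3], [311.0, 211.9], [309.3, 216.7], [318.7, 214.1]]
-5 [[471.5, 206.6], [502.3, 206.6], [479.6, 203.8], [498.7, 242.9]]
-5 [[307.3, 217.4], [310.9, 214.0], [309.5, 218.8], [318.6, 215.5]]
-10 [[466.9, 203.9], [496.8, 203.9], [474.9, 202.5], [495.0, 239.8]]
-10 [[307.4, 219.5], [311.0, 216.1], [309.8, 220.9], [318.5, 216.9]]
-14 [[463.4, 202.4], [492.5, 202.4], [471.4, 202.1], [492.1, 237.9]]
-14 [[307.6, 221.3], [311.2, 217.8], [310.3, 222.7], [318.6, 218.1]]
-17.3 [[460.6, 201.7], [489.2, 201.7], [468.5, 202.2], [489.8, 236.7]]
-17.3 [[307.9, 222.7], [311.5, 219.2], [310.7, 224.1], [318.7, 219.1]]
```

View pics/l3.png

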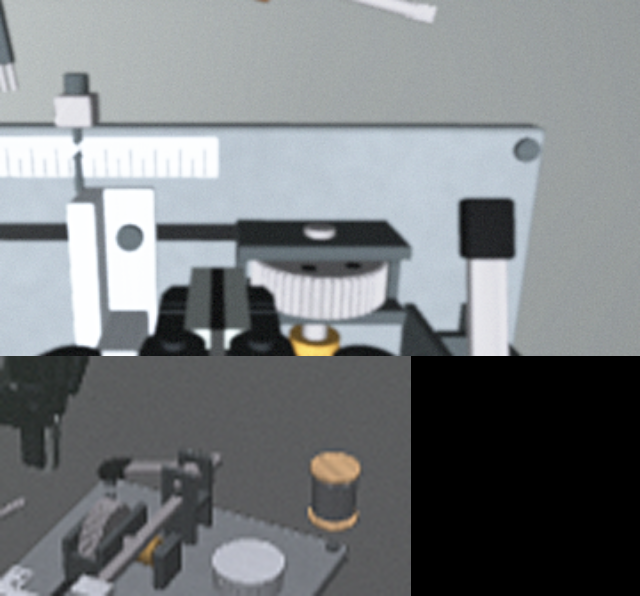

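The pointer and index point still coincide at (77,148). The pad edges (458 and 489 px in the full image) match the fully-down angle, and the fingers are clear of everything.

```bash
python3 -c "
from workcell import bot
print(bot.sign_off())"
```

```text
the job is handed in; nothing more can be done
None
```

I rolled the wheel until the fence pointer lined up with the index point, within about 0.3 mm by the wrist camera. I then pressed the clamp lever fully down and handed the job in at about 23 s with the arm clear of everything; no judging result was returned.

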